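# Brace the rook jar and unscrew its tight cap

### The job

Stand the red rook-shaped jar, its cap still on, in the square pocket of the wooden bracing block so that its foot is fully home and cannot turn, then unscrew the tight white cap anticlockwise until its threads let go. Lift the cap clear and finish still holding it in the gripper, level and straight above the jar's open mouth with about 2 cm between them, the jar staying seated in the block. Leave the chess pieces, the vase and everything else standing where they are.

Things in the scene. Friction and masses are not known exactly. Their poses are not given: they have to be found in the camera images.
- jar_center (a point): Red rook-shaped plastic jar, 0.25-0.42 kg, loose. Point on its axis 41 mm above its underside (half-way up without cap); z up. Foot 60 x 60 mm square, 16 mm tall, sides along this frame's x and y (white dot on the foot: +x side). Above it a round body, at most 54 mm across, then the neck. Carry it by the closed cap.
- jar_rim (a point): Centre of the jar's mouth, 82 mm above its underside. A springy rubber ring on the rim pushes up on the cap. Threads: the cap unscrews anticlockwise seen from above, rising about 2 mm; it is clear of them, and lifts straight off, when turned 58 to 82 degrees from the jar (its x axis against the jar's; 70 is best). A stop blocks it near 86.
- cap_center (a point): White battlement screw cap, 60 g, 58 mm across, 26 mm tall plus six 8 mm battlements on top (blue one: +x side). Point on its axis 13 mm above its lower edge; closed it is 36 mm above jar_center, x axis within 4 degrees of the jar's. Fingers have room beside and below it. It is tight (0.3 to 0.7 N m): the jar turns with it unless braced.
- block: Brown wooden bracing block, fixed, 110 x 110 x 24 mm, with a square pocket 63.5 mm wide, 14 mm deep in its middle (3 mm chamfer), sides along its x and y. Origin: centre of the underside, 10 mm under the pocket's floor. The jar's foot fits at any quarter turn, with 3 degrees of play each way. Seated, jar_center is 51 mm above this origin.
- organiser: Bystander: aluminium desk organiser with vertical slots, 110 x 200 mm, up to 160 mm tall, fixed. Origin: centre of the underside.
- red_king_center (a point): Bystander: red plastic chess king, 80 mm tall, 34 mm across, loose, standing. This point is on its axis, half-way up.
- white_queen_center (a point): Bystander: white plastic chess queen, 74 mm tall, 32 mm across, loose, standing. This point is on its axis, half-way up.
- white_bishop_center (a point): Bystander: white plastic chess bishop, 62 mm tall, 30 mm across, loose, standing. This point is on its axis, half-way up.
- red_pawn_center (a point): Bystander: red plastic chess pawn, 44 mm tall, 28 mm across, loose, standing. This point is on its axis, half-way up.
- vase_center (a point): Bystander: empty blue ceramic vase, 150 mm tall, 96 mm across, loose, standing. This point is on its axis, half-way up.
There are look-alikes about, which are no part of the job. What is shaped like the part that bears cap_center but purple or yellow is not meant. What is shaped like the part that bears jar_center but blue is not meant.

How it is judged (in metres and radians):
On the way, in this order (a step that is already met when the one before it is completed fails the run):
1. the jar stands fully home in the block's pocket with its cap still on (horizontal distance between jar_center and block below 0.006 m and z of jar_center in the frame of block below 0.055 m and angle between jar_center's own z axis and vertical below 0.08 rad and z of cap_center in the frame of jar_center below 0.041 m and angle between the x axis of cap_center and the x axis of jar_center, either way round below 0.6 rad), for 0.2 s.
2. the cap is unscrewed until the threads let go, the jar still seated (horizontal distance between jar_center and block below 0.006 m and z of jar_center in the frame of block below 0.055 m and angle between jar_center's own z axis and vertical below 0.08 rad and angle between the x axis of cap_center and the x axis of jar_center, either way round above 0.9 rad), for 0.05 s.
At the end, for the whole second after the job is handed in: Jar seated: axis within 6 mm of the pocket's centre, under 4 mm above fully home, tilt under 4.5 degrees. The gripper holds the cap still: 5 to 45 mm from its lower edge to the jar's rim, axes within 15 mm, tilt under 11 degrees, touching neither jar nor block (horizontal distance between jar_center and block below 0.006 m and z of jar_center in the frame of block below 0.055 m and angle between jar_center's own z axis and vertical below 0.08 rad and z of cap_center in the frame of jar_center between 0.059 and 0.099 m and horizontal distance between cap_center and jar_center below 0.015 m and angle between cap_center's own z axis and vertical below 0.2 rad and contact force between the fingers and cap above 2 N and contact force between cap and jar below 0.3 N and contact force between cap and block below 0.3 N and linear speed of each of cap, jar below 0.03 m/s); the arm keeps its last pose, push and grip.
It fails at once if a chess piece or the vase is shoved more than 25 mm or knocked over (distance of any of red_king_center, white_queen_center, white_bishop_center, red_pawn_center, vase_center from where it was at the start of the episode above 0.025 m or angle between any of red_king_center, white_queen_center, white_bishop_center, red_pawn_center, vase_center's own z axis and vertical above 0.5 rad).
It fails at once if the jar is tipped over (angle between jar_center's own z axis and vertical above 0.6 rad).
It also fails if it takes over 51 s, if anything falls off the work surface, if the arm or the gripper's body presses on something with over 40 N, if the wrist force passes 120 N, or if a joint passes its speed limit or range.

### The arm

A 6-joint arm with a two-finger parallel gripper is mounted at the origin on the work surface. World frame = base frame: x ahead of the robot, y to its left, z up, the work surface at z = 0. Lengths are in m, angles in degrees, forces in N, time in s.
With the tool pointing down it reaches from about 0.4 to 0.825 m from the base axis. Payload 7 kg.
Tool frame: the origin (TCP) lies at the very end of the fingers, on their centre line; the grasp point (between the pads) lies 19 mm behind it (ctrl.hold_point_z is the distance from the TCP to the grasp point, in m); z points along the fingers, y is the line along which they close (so a half turn about z gives the same grasp; the last joint's range is limited). The gripper opens to 88 mm and grips with 3 to 60 N. Pads are 19 mm wide; open, the fingers measure 130 mm over their backs; the gripper's body (78 mm by 193 mm) begins 47 mm behind the grasp point.
Start: joints at [86.637, 20.546, 0.682, 0, -70.136, -16.507], TCP at [0.229, 0.635, 0.227] pointing down, gripper open.
Joint ranges: [-176.03, 176.03], [-82.01, 121.73], [-58.28, 71.71], [-173.87, 95.51], [-174.79, -0.11], [-173.66, 173.66]. Speed limits (degrees/s): [136.94, 136.94, 172.46, 180, 180, 180].

### API

Orientations are given as [roll, pitch, yaw] about the fixed x, y, z axes, in that order (R = Rz(yaw) Ry(pitch) Rx(roll)).
In Python, from plant import sensors, viewer, workorder, ctrl gives the robot as it stands.
- The arm moves only by the shell command python3 -m pendant 'ROWS'. ROWS is JSON, a list of rows, each a list of 3 entries, a list of its own where there are three numbers: the opening, from -1 (shut) to 1 (fully open), so that 0 is half open, then the shift along the tool's x, y, z in m, then the turn, a rotation vector about the tool's x, y, z in degrees. A call has 1 to 10 rows; each row is the pose to reach, as a shift and turn from the pose commanded when the call began, along the tool's axes at that moment; what a row does not reach only later rows make up. A row lasts 1/12 s, in which the tool goes at most 41.7 mm and 7.16 degrees, less where a joint would pass 70% of its speed; a pose out of reach is approached as far as the arm can. A call with a gripper value outside its range is refused whole. The fingers move at their own pace and stop on an object; the grip force is fixed at half the most. Time passes only in rows, so rows that repeat a pose let the fingers close. It gives the time, the measured TCP pose, the force, the opening and the grip force at its end, in the units of the state.
- sensors.get_obs(): the state, without advancing time (a new reading comes with each control period).
- viewer.snapshot(name): name is "scene" or "top"; returns the picture (480x640x3 uint8, red, green, blue); there is no depth.
- viewer.camera_params(name): a dict with "fx", "fy", "cx", "cy" (pixels), "dist" ([k1, k2, p1, p2, k3] as OpenCV has them; the pictures are not rectified), "extrinsics" (4x4, takes a point from world to camera coordinates). Camera axes: x right, y up, looking along -z (the intrinsics and any distortion apply to the point x, -y, -z); pixel columns grow to the right and rows downward; lengths in m; the calibration is good to about 2 mm. A picture is of the moment at which its call begins. camera_params takes no time and is no camera call.
- workorder.close_job(): hands the job in; it is judged then, once.
The state is a dict: "clock": time; "joint_pos": joint angles; "qvel": joint speeds; "tau": joint torques, N m; "tool_pos": TCP position; "orientation": TCP orientation; "force": force on the tool from outside, world axes, zero at the start; "moment": the same for the moment, N m; "opening": finger opening in m; "gripper_force": force on a finger pad.
Only numpy, scipy, OpenCV 4.12 (cv2) and the standard library are available. Lean on these libraries where they do the work, as an engineer would, in place of code of your own. Each camera call takes 0.05 s, during which the arm holds its last target. There are 200 camera calls.

## Working session

There is one attempt and no reset: what is moved stays moved. The work goes in short steps, Python scripts to look and compute and a shell command to move; the robot and the scene stay as the last step left them, time stands still between calls to the robot, and variables do not carry over. Pictures are saved under pics/ and viewed, at most 10 in all, crops included, and the job is handed in when it is done.

```bash
mkdir -p pics
python3 - <<'E'
from plant import sensors, viewer, workorder, ctrl
import cv2
for n in("scene","top"):
    im=viewer.snapshot(n); cv2.imwrite(f"pics/{n}0.png",im[:,:,::-1])
    p=viewer.camera_params(n); print(n,p)
print(sensors.get_obs(), ctrl.hold_point_z)
E
```

```text
scene {'fx': 482.6481173200352, 'fy': 482.6481173200352, 'cx': 322.21834023565646, 'cy': 242.61244974414663, 'dist': array([-0.10644075,  0.        ,  0.        ,  0.        ,  0.        ]), 'extrinsics': array([[ 0.41763858,  0.90859039,  0.00644369, -0.27441793],
       [-0.67701672,  0.30644901,  0.6691318 ,  0.33209613],
       [ 0.60599206, -0.28381774,  0.74311582, -1.50743957],
       [ 0.        ,  0.        ,  0.        ,  1.        ]])}
top {'fx': 438.88180324401316, 'fy': 438.88180324401316, 'cx': 322.19263119404013, 'cy': 240.2693178235398, 'dist': array([0.01725055, 0.        , 0.        , 0.        , 0.        ]), 'extrinsics': array([[ 0.01616567, -0.99977506,  0.01372937,  0.00929018],
       [ 0.98295302,  0.0184058 ,  0.18293326, -0.61564875],
       [-0.18314481,  0.01053808,  0.98302946, -1.15250329],
       [ 0.        ,  0.        ,  0.        ,  1.        ]])}
{'clock': 0.1, 'joint_pos': array([ 8.66388048e+01,  2.05879395e+01,  6.40396170e-01, -1.67935664e-02,
       -7.01343887e+01, -1.65060235e+01]), 'qvel': array([-0.02540188, -0.1029457 ,  0.15692653,  0.03008475, -0.06904039,
       -0.02921481]), 'tau': array([-2.09804799e-03, -5.84165025e+01,  2.93751115e+01,  7.01558948e+00,
        1.01555165e-02, -5.16831676e-05]), 'tool_pos': array([0.22928668, 0.63442433, 0.22572289]), 'orientation': array([ 1.79916959e+02, -8.14294145e-03, -1.98729307e+01]), 'force': array([-0.32544943,  0.28069925,  0.32392647]), 'moment': array([ 0.04483553, -0.00234662, -0.0233622 ]), 'gripper_force': 0.0, 'opening': 0.0876974469459729} 0.0188
```

View pics/scene0.png

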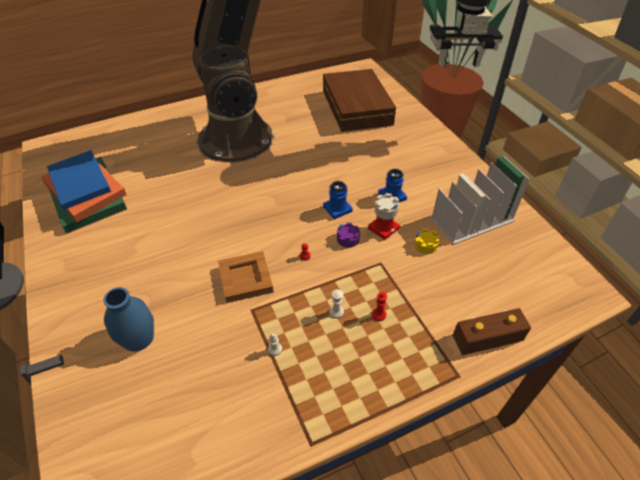

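View pics/top0.png

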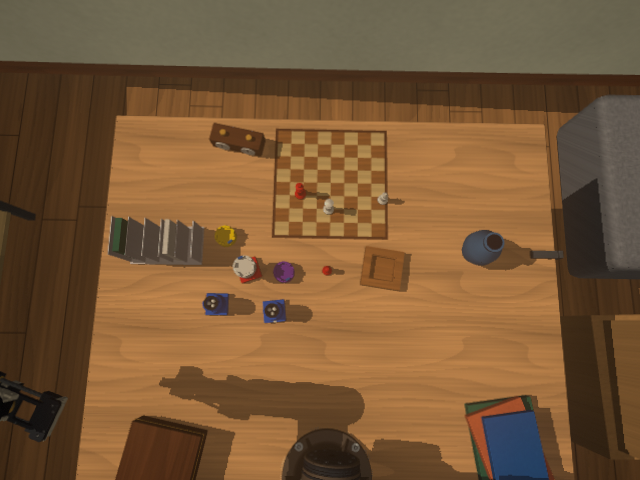

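The scene view shows the red jar with its white cap at (385,215). The block is at (245,275), and the blue and purple/yellow look-alikes sit beside the jar. In the top view the jar is at (246,267) and the block at (385,269). I'll zoom in on both.

```bash
cat > h.py <<'E'
import numpy as np, cv2
from plant import sensors, viewer, workorder, ctrl
from scipy.optimize import least_squares
from scipy.spatial.transform import Rotation as Rot
F=np.diag([1,-1,-1.])
def cam(n):
    p=viewer.camera_params(n); E=np.array(p["extrinsics"])
    K=np.array([[p["fx"],0,p["cx"]],[0,p["fy"],p["cy"]],[0,0,1]])
    return K,np.array(p["dist"]),F@E[:3,:3],F@E[:3,3]
def proj(n,P):
    K,d,R,t=cam(n); return cv2.projectPoints(np.atleast_2d(np.float64(P)),cv2.Rodrigues(R)[0],t,K,d)[0][:,0]
def ray(n,uv,z):
    K,d,R,t=cam(n); q=cv2.undistortPoints(np.float64(np.atleast_2d(uv))[:,None],K,d)[:,0]
    D=np.c_[q,np.ones(len(q))]@R; C=-R.T@t
    return C+D*((z-C[2])/D[:,2])[:,None]
def tile(im,u,v,s=5,w=80,h=60):
    return cv2.resize(im[v:v+h,u:u+w],None,fx=s,fy=s,interpolation=cv2.INTER_CUBIC)[:,:,::-1]
E
python3 - <<'E'
from h import *
s=viewer.snapshot("scene");t=viewer.snapshot("top")
cv2.imwrite("pics/z1.png",np.vstack([np.hstack([tile(s,345,185),tile(s,205,245)]),np.hstack([tile(t,205,240),tile(t,345,240)])]))
E
```

```text
(no output)
```

View pics/z1.png

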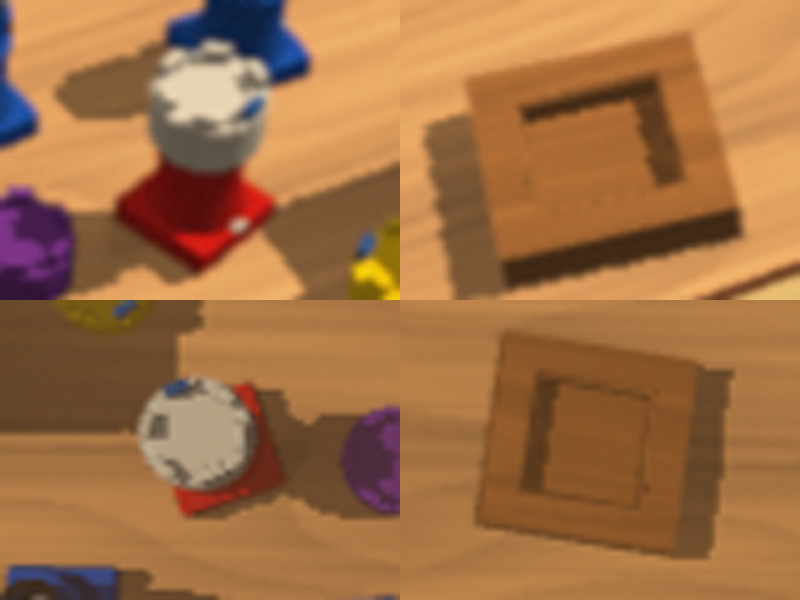

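The crops show the block's top corners clearly. The jar's foot corners and its white dot (scene, about (393,230)) and the blue battlement are visible too. Next I'll fit the poses.

Run:
```python
from h import *
S=lambda a,u,v:np.array(a)/5+[u,v]-0.4
bs=S([(67,78),(290,33),(341,210),(102,262)],205,245); bt=S([(297,362),(103,330),(77,525),(278,557)],345,-0+240)-[0,60]
def sq(p,h,z):
    c,s=np.cos(p[2]),np.sin(p[2]); q=np.array([(-1,-1),(-1,1),(1,1),(1,-1)])*h
    return np.c_[q@np.array([[c,s],[-s,c]])+p[:2],np.full(4,z)]
print("rays",ray("scene",bs,.024).round(3).tolist(),ray("top",bt,.024).round(3).tolist())
print("jar foot scene",ray("scene",S([(118,208),(197,259),(273,207)],345,185),.016).round(3).tolist(),"top",ray("top",S([(250,86),(285,178),(188,214)],205,240),.016).round(3).tolist())
print("dot z.016/.008",ray("scene",S([(239,226)],345,185),.016).round(3),ray("scene",S([(239,226)],345,185),.008).round(3))
print("cap top",ray("top",S([(197,133)],205,240),.095).round(3),"scene",ray("scene",S([(210,92)],345,185),.103).round(3))
print("blue top",ray("top",S([(176,87)],205,240),.109).round(3),"scene",ray("scene",S([(253,107)],345,185),.109).round(3))
for nm,n,uv,z in [("queen","top",(329,206),.037),("pawn","top",(327,270),.022),("yellow","top",(226,236),.017),("purple","top",(285,272),.017),("bl1","top",(216,304),.05),("bl2","top",(274,311),.05),("org","top",(200,240),.05)]:
    print(nm,ray(n,uv,z).round(3))
o=sensors.get_obs();print(o["tool_pos"],o["orientation"])
```

```text
rays [[0.488, -0.194, 0.024], [0.505, -0.088, 0.024], [0.614, -0.103, 0.024], [0.598, -0.211, 0.024]] [[0.592, -0.212, 0.024], [0.608, -0.102, 0.024], [0.498, -0.088, 0.024], [0.482, -0.199, 0.024]]
jar foot scene [[0.529, 0.187, 0.016], [0.577, 0.207, 0.016], [0.561, 0.26, 0.016]] top [[0.572, 0.21, 0.016], [0.52, 0.188, 0.016], [0.499, 0.241, 0.016]]
dot z.016/.008 [[0.566 0.238 0.016]] [[0.56  0.242 0.008]]
cap top [[0.535 0.225 0.095]] scene [[0.55  0.219 0.103]]
blue top [[0.557 0.235 0.109]] scene [[0.573 0.229 0.109]]
queen [[0.719 0.002 0.037]]
pawn [[0.537 0.005 0.022]]
yellow [[0.63  0.293 0.017]]
purple [[0.53  0.122 0.017]]
bl1 [[0.437 0.302 0.05 ]]
bl2 [[0.421 0.146 0.05 ]]
org [[0.611 0.357 0.05 ]]
[0.22933435 0.63454484 0.22597259] [ 1.79943398e+02 -5.01158481e-03 -1.98730237e+01]
```

```bash
cat >> h.py <<'E'
def shift(pos,yaw):
    o=sensors.get_obs(); R=Rot.from_euler("xyz",o["orientation"],degrees=True)
    G=Rot.from_euler("xyz",[180,0,yaw],degrees=True)
    print("t%.2f"%o["clock"],"tcp",o["tool_pos"].round(4),o["orientation"].round(2),"shift",R.inv().apply(np.array(pos)-o["tool_pos"]).round(4),"turn",(R.inv()*G).as_rotvec(degrees=True).round(2))
E
python3 -m pendant '[[1,[0.432,0.28,0.06],[0,0,70]],[1,[0.432,0.28,0.06],[0,0,70]],[1,[0.432,0.28,0.06],[0,0,70]],[1,[0.432,0.28,0.06],[0,0,70]],[1,[0.432,0.28,0.06],[0,0,70]],[1,[0.432,0.28,0.06],[0,0,70]],[1,[0.432,0.28,0.06],[0,0,70]],[1,[0.432,0.28,0.06],[0,0,70]],[1,[0.432,0.28,0.06],[0,0,70]],[1,[0.432,0.28,0.06],[0,0,70]]]'
python3 -c "
from h import *
shift([.540,.2245,.165],-90)"
```

```text
clock: 1.03
tool_pos: [0.4803, 0.3033, 0.1783]
orientation: [-180.0, 0.0, -90.2]
force: [1.0, 0.6, 0.1]
opening: 0.0878
gripper_force: 0.0
t1.03 tcp [0.4803 0.3033 0.1783] [-1.7999e+02  2.0000e-02 -9.0230e+01] shift [ 0.0786 -0.06    0.0133] turn [-0.01  0.02 -0.23]
```

```bash
python3 -m pendant '[[1,[0.078,-0.06,0.013],[0,0,0]],[1,[0.078,-0.06,0.013],[0,0,0]],[1,[0.078,-0.06,0.013],[0,0,0]],[1,[0.078,-0.06,0.013],[0,0,0]],[1,[0.078,-0.06,0.013],[0,0,0]]]'
python3 - <<'E'
from h import *
shift([.540,.2245,.165],-90)
s=viewer.snapshot("scene");t=viewer.snapshot("top")
cv2.imwrite("pics/z2.png",np.hstack([tile(s,340,140,4,100,120),tile(t,195,200,4,100,120)]))
o=sensors.get_obs(); print(proj("scene",[o["tool_pos"]])-[340,140],proj("top",[o["tool_pos"]])-[195,200])
E
```

```text
clock: 1.45
tool_pos: [0.5401, 0.226, 0.1648]
orientation: [180.0, -0.0, -90.0]
force: [-0.2, -0.0, -0.0]
opening: 0.0876
gripper_force: 0.0
t1.45 tcp [0.5401 0.226  0.1648] [ 1.7996e+02 -3.0000e-02 -9.0010e+01] shift [ 0.0015  0.0001 -0.0002] turn [ 0.04 -0.03 -0.01]
[[50.17414119 39.5694387 ]] [[43.47013389 60.83598296]]
```

View pics/z2.png

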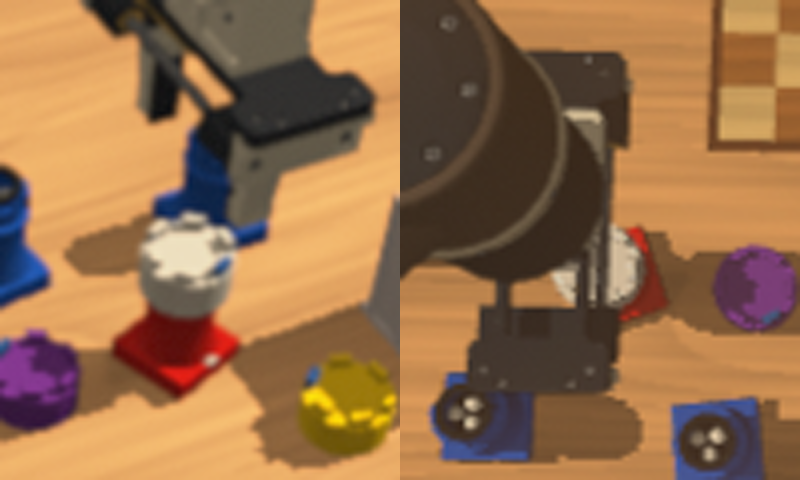

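The fingers straddle the cap in both views, and the tip positions show that the scene camera reads about 9 mm high in x. I'll descend and close.

```bash
python3 -m pendant '[[1,[0.001,0.003,0.04],[0,0,0]],[1,[0.001,0.003,0.07],[0,0,0]],[1,[0.001,0.003,0.09],[0,0,0]],[1,[0.001,0.003,0.107],[0,0,0]],[1,[0.001,0.003,0.107],[0,0,0]]]'
python3 -m pendant '[[-1,[0,0,0],[0,0,0]],[-1,[0,0,0],[0,0,0]],[-1,[0,0,0],[0,0,0]],[-1,[0,0,0],[0,0,0]],[-1,[0,0,0],[0,0,0]],[-1,[0,0,0],[0,0,0]],[-1,[0,0,0],[0,0,0]],[-1,[0,0,0],[0,0,0]]]'
```

```text
clock: 1.97
tool_pos: [0.5342, 0.226, 0.0551]
orientation: [179.7, -0.2, -89.8]
force: [0.2, 0.7, 0.0]
opening: 0.0876
gripper_force: 0.0
clock: 2.63
tool_pos: [0.5368, 0.2265, 0.0592]
orientation: [-180.0, 0.0, -89.9]
force: [-4.1, 1.7, 5.3]
opening: 0.0578
gripper_force: 30.0
```

```bash
python3 -m pendant '[[-1,[0,0,-0.02],[0,0,0]],[-1,[0,0,-0.05],[0,0,0]],[-1,[0,0,-0.08],[0,0,0]],[-1,[0,0,-0.1],[0,0,0]],[-1,[0,0,-0.1],[0,0,0]]]'
python3 -c "
from h import *
shift([.544,-.149,.159],-119)"
```

```text
clock: 3.05
tool_pos: [0.5388, 0.2273, 0.163]
orientation: [-179.7, 0.2, -89.8]
force: [1.2, 0.7, -2.9]
opening: 0.0576
gripper_force: 30.0
t3.05 tcp [0.5388 0.2273 0.163 ] [-179.66    0.22  -89.84] shift [ 0.3764 -0.0042  0.0026] turn [-0.28  0.31 29.16]
```

```bash
python3 -m pendant '[[-1,[0.03,-0.007,0],[0,0,3]],[-1,[0.065,-0.007,0],[0,0,6]],[-1,[0.1,-0.007,0],[0,0,9]],[-1,[0.14,-0.007,0],[0,0,12]],[-1,[0.18,-0.007,0],[0,0,15]],[-1,[0.22,-0.007,0],[0,0,18]],[-1,[0.26,-0.007,0],[0,0,21]],[-1,[0.3,-0.007,0],[0,0,24]],[-1,[0.34,-0.007,0],[0,0,27]],[-1,[0.375,-0.007,0],[0,0,29]]]'
python3 -m pendant '[[-1,[0,0,0],[0,0,0]],[-1,[0,0,0],[0,0,0]],[-1,[0,0,0],[0,0,0]],[-1,[0,0,0],[0,0,0]]]'
python3 - <<'E'
from h import *
shift([.544,-.149,.119],-119)
s=viewer.snapshot("scene");t=viewer.snapshot("top")
cv2.imwrite("pics/z3.png",np.hstack([tile(s,200,195,4,100,120),tile(t,330,190,4,100,120)]))
E
```

```text
clock: 3.88
tool_pos: [0.5433, -0.1511, 0.1572]
orientation: [179.9, -0.0, -119.1]
force: [1.1, -0.0, -3.4]
opening: 0.0577
gripper_force: 30.0
clock: 4.22
tool_pos: [0.5442, -0.1481, 0.1577]
orientation: [179.9, -0.0, -118.8]
force: [0.1, 0.1, -3.6]
opening: 0.0579
gripper_force: 30.0
t4.22 tcp [ 0.5442 -0.1481  0.1577] [ 1.7995e+02 -1.0000e-02 -1.1883e+02] shift [ 0.0009 -0.0003  0.0387] turn [ 0.05 -0.01  0.17]
```

View pics/z3.png

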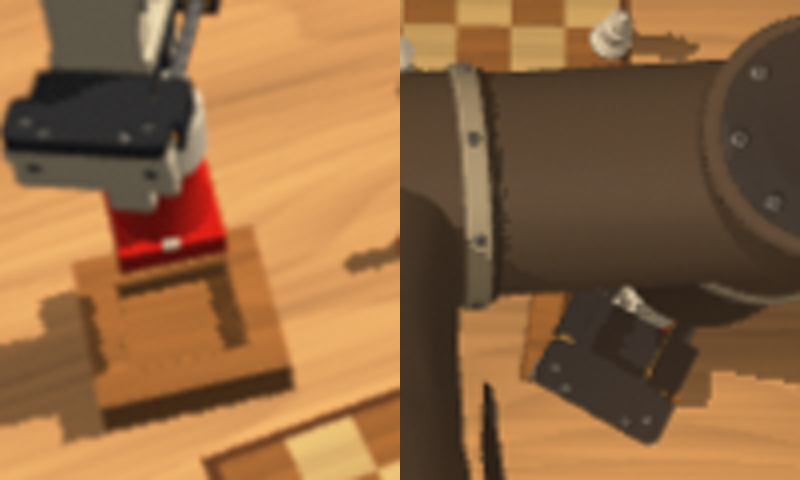

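The scene crop shows the foot hanging over the block's rear edge (perspective), with its front edge about parallel to the block. The top view is blocked by the arm, so I'll zoom in on the scene view to measure the offset in one camera.

Run:
```python
from h import *
s=viewer.snapshot("scene")
cv2.imwrite("pics/z4.png",tile(s,213,246,10))
```

```text
(no output)
```

View pics/z4.png

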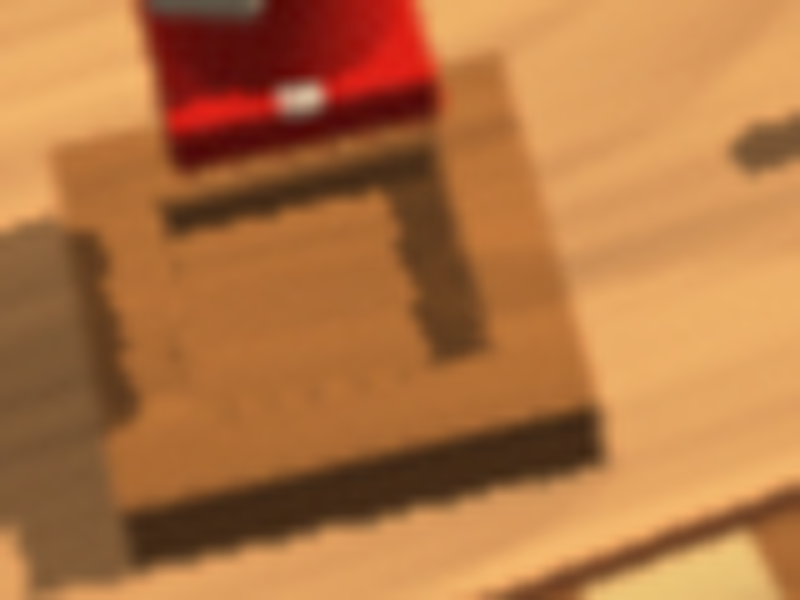

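The close crop gives block top corners at (52,145), (500,55), (597,410) and (127,518). The foot's lower front corners are at (180,170) and (438,115). Next I'll compute the offset between them.

Run:
```python
from h import *
S=lambda a:np.array(a,float)/10+[213,246]-0.45
o=sensors.get_obs(); zu=o["tool_pos"][2]-.0592; print("underside",zu)
b=ray("scene",S([(52,145),(500,55),(597,410),(127,518)]),.024); print("block",b.mean(0).round(4))
e=[b[1]-b[0],b[2]-b[1],b[2]-b[3],b[3]-b[0]]; print([round(np.degrees(np.arctan2(v[1],v[0])),1) for v in e],[np.linalg.norm(v).round(4) for v in e])
for uv,z in(([(180,170),(438,115)],zu),([(165,138),(436,85)],zu+.016)):
    f=ray("scene",S(uv),z); d=f[1]-f[0]; L=np.linalg.norm(d); u=d/L; n=np.array([u[1],-u[0],0])
    print(f.round(4).tolist(),"L",L.round(4),"ang",np.degrees(np.arctan2(d[1],d[0])).round(1),"centre",(f.mean(0)-.03*n).round(4))
print("tcp",o["tool_pos"])
```

```text
underside 0.0990681379294224
block [ 0.551  -0.1495  0.024 ]
[np.float64(80.8), np.float64(-8.6), np.float64(82.0), np.float64(-8.1)] [np.float64(0.1083), np.float64(0.1104), np.float64(0.1072), np.float64(0.1126)]
[[0.571, -0.1788, 0.0991], [0.5793, -0.1227, 0.0991]] L 0.0567 ang 81.6 centre [ 0.5455 -0.1464  0.0991]
[[0.5749, -0.1811, 0.1151], [0.5846, -0.1234, 0.1151]] L 0.0585 ang 80.4 centre [ 0.5502 -0.1472  0.1151]
tcp [ 0.54468363 -0.14772377  0.15826814]
```

```bash
python3 -c "
from h import *
shift([.5462,-.150,.088],-118.6)"
```

```text
t4.37 tcp [ 0.5447 -0.1477  0.1583] [ 1.8000e+02  1.0000e-02 -1.1877e+02] shift [ 0.0013 -0.0024  0.0703] turn [ 0.    0.01 -0.17]
```

```bash
python3 -m pendant '[[-1,[0.0013,-0.0024,0.02],[0,0,0]],[-1,[0.0013,-0.0024,0.04],[0,0,0]],[-1,[0.0013,-0.0024,0.06],[0,0,0]],[-1,[0.0013,-0.0024,0.07],[0,0,0]],[-1,[0.0013,-0.0024,0.07],[0,0,0]],[-1,[0.0013,-0.0024,0.07],[0,0,0]],[-1,[0.0013,-0.0024,0.07],[0,0,0]]]'
python3 - <<'E'
from h import *
print(sensors.get_obs()["tool_pos"],sensors.get_obs()["force"])
s=viewer.snapshot("scene")
cv2.imwrite("pics/z5.png",tile(s,213,246,10))
E
```

```text
clock: 4.95
tool_pos: [0.5471, -0.1509, 0.0895]
orientation: [-179.9, 0.0, -118.8]
force: [0.4, -0.6, -3.5]
opening: 0.0576
gripper_force: 30.0
[ 0.54706613 -0.15090766  0.08950912] [ 0.40492834 -0.55344815 -3.52863456]
```

View pics/z5.png

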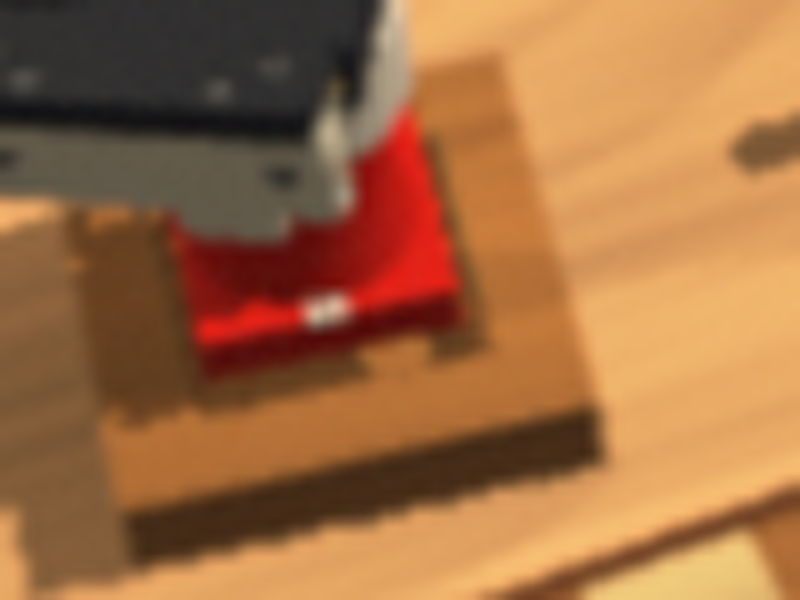

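The foot is now just above the pocket, with lower front corners at about (207,380) and (462,325). I'll compare these with where they should be when centred.

Run:
```python
from h import *
S=lambda a:np.array(a,float)/10+[213,246]-0.45
zu=.0895-.0592; c=np.array([.551,-.1495]); y=np.radians(-8.4); R=np.array([[np.cos(y),-np.sin(y)],[np.sin(y),np.cos(y)]])
for uv,z in(([(207,380),(462,325)],zu),([(198,345),(460,290)],zu+.016)):
    f=ray("scene",S(uv),z)[:,:2]; print("off block-frame",((f-c)@R).round(4).tolist(),"want .03,-+.03")
```

```text
off block-frame [[0.0278, -0.0299], [0.0281, 0.0287]] want .03,-+.03
off block-frame [[0.0301, -0.0302], [0.0308, 0.0292]] want .03,-+.03
```

It is within 1–2 mm and square, so I'll lower it in.

```bash
python3 -m pendant '[[-1,[0,0,0.003],[0,0,0]],[-1,[0,0,0.006],[0,0,0]],[-1,[0,0,0.009],[0,0,0]],[-1,[0,0,0.012],[0,0,0]],[-1,[0,0,0.015],[0,0,0]],[-1,[0,0,0.018],[0,0,0]],[-1,[0,0,0.02],[0,0,0]],[-1,[0,0,0.021],[0,0,0]],[-1,[0,0,0.021],[0,0,0]]]'
```

```text
clock: 5.75
tool_pos: [0.546, -0.1517, 0.0689]
orientation: [-180.0, -0.1, -118.8]
force: [-7.0, 0.7, 16.6]
opening: 0.0578
gripper_force: 30.0
```

The jar is home: the underside is at about z = 0.010 and it is pressing at about 17 N. Now I'll dwell briefly and unscrew, letting the tool rise by 2 mm.

```bash
python3 -m pendant '[[-1,[0,0,0],[0,0,0]],[-1,[0,0,0],[0,0,0]],[-1,[0,0,0],[0,0,0]],[-1,[0,0,0],[0,0,-3]],[-1,[0,0,0],[0,0,-7]],[-1,[0,0,0],[0,0,-11]],[-1,[0,0,0],[0,0,-15]],[-1,[0,0,0],[0,0,-20]],[-1,[0,0,0],[0,0,-25]],[-1,[0,0,-0.001],[0,0,-30]]]'
python3 -c "
from h import *
o=sensors.get_obs();print(o['moment'],o['joint_pos'].round(1))"
```

```text
clock: 6.58
tool_pos: [0.5479, -0.1509, 0.07]
orientation: [-179.8, -0.0, -88.6]
force: [-0.4, 3.9, 1.7]
opening: 0.0578
gripper_force: 30.0
[ 1.6114285  -0.09451473 -0.2247023 ] [  4.3  19.1 -24.4   0.  -46.3  -3. ]
```

```bash
python3 -m pendant '[[-1,[0,0,0],[0,0,-5]],[-1,[0,0,-0.0005],[0,0,-10]],[-1,[0,0,-0.0005],[0,0,-15]],[-1,[0,0,-0.001],[0,0,-20]],[-1,[0,0,-0.001],[0,0,-25]],[-1,[0,0,-0.001],[0,0,-30]],[-1,[0,0,-0.001],[0,0,-35]],[-1,[0,0,-0.001],[0,0,-39]],[-1,[0,0,-0.001],[0,0,-42]],[-1,[0,0,-0.001],[0,0,-42]]]'
python3 - <<'E'
from h import *
o=sensors.get_obs();print(o['moment'],o['joint_pos'].round(1))
s=viewer.snapshot("scene");t=viewer.snapshot("top")
cv2.imwrite("pics/z6.png",np.hstack([tile(s,200,215,5,80,90),tile(t,345,210,5,80,90)]))
E
```

```text
clock: 7.42
tool_pos: [0.5482, -0.1512, 0.071]
orientation: [-179.9, -0.2, -46.6]
force: [0.5, 1.0, 6.6]
opening: 0.058
gripper_force: 30.0
[ 0.24188024 -0.07431843 -0.00271096] [  4.3  19.1 -24.3   0.1 -46.4  39. ]
```

View pics/z6.png

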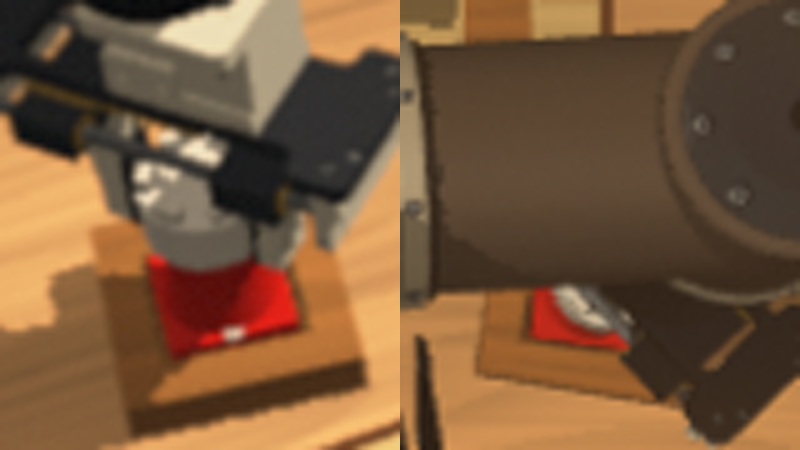

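The jar is still seated square in the pocket, the cap has turned with the fingers, and the wrist torque is about zero. I'll lift gently and check the force.

```bash
python3 -m pendant '[[-1,[0,0,-0.001],[0,0,0]],[-1,[0,0,-0.002],[0,0,0]],[-1,[0,0,-0.003],[0,0,0]],[-1,[0,0,-0.004],[0,0,0]],[-1,[0,0,-0.004],[0,0,0]],[-1,[0,0,-0.004],[0,0,0]]]'
```

```text
clock: 8.02
tool_pos: [0.546, -0.1512, 0.0732]
orientation: [180.0, -0.0, -46.9]
force: [0.6, -1.3, -0.0]
opening: 0.0577
gripper_force: 30.0
```

```bash
python3 -m pendant '[[-1,[0,0,-0.002],[0,0,0]],[-1,[0,0,-0.004],[0,0,0]],[-1,[0,0,-0.006],[0,0,0]],[-1,[0,0,-0.006],[0,0,0]],[-1,[0,0,-0.006],[0,0,0]]]'
```

```text
clock: 8.43
tool_pos: [0.5461, -0.1511, 0.0795]
orientation: [-180.0, -0.0, -46.9]
force: [0.2, 0.1, -1.2]
opening: 0.0575
gripper_force: 30.0
```

A force of −1.2 N means only the cap is hanging from the gripper. I'll go up to the final height.

```bash
python3 -m pendant '[[-1,[0,0,-0.007],[0,0,0]],[-1,[0,0,-0.014],[0,0,0]],[-1,[0,0,-0.021],[0,0,0]],[-1,[0,0,-0.028],[0,0,0]],[-1,[0,0,-0.028],[0,0,0]],[-1,[0,0,-0.028],[0,0,0]],[-1,[0,0,-0.028],[0,0,0]],[-1,[0,0,-0.028],[0,0,0]]]'
python3 - <<'E'
from h import *
s=viewer.snapshot("scene")
cv2.imwrite("pics/z7.png",tile(s,200,205,6,80,100))
E
```

```text
clock: 9.1
tool_pos: [0.5457, -0.1511, 0.107]
orientation: [180.0, 0.0, -46.9]
force: [-0.2, -0.1, -1.6]
opening: 0.0577
gripper_force: 30.0
```

View pics/z7.png

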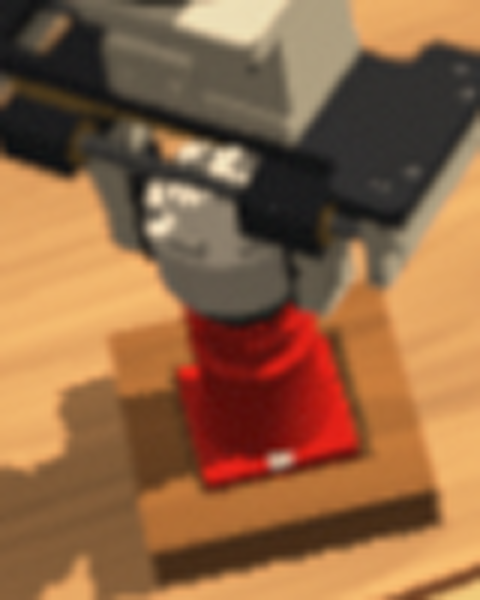

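The white dot is still at scene pixel (246.7, 281.7), as before the lift, so the jar stayed seated. The cap hangs level above the open mouth. I'll hand it in.

```bash
python3 -c "
from plant import workorder
print(workorder.close_job())"
```

```text
the job is handed in; nothing more can be done
None
```

The job is handed in with no verdict returned: by the last picture and sensor readings, the jar is seated in the block and the unscrewed cap is held level about 2 cm above its mouth.

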